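# Top up the flap-covered tin crate by touch

## Task

Two of the six pockets in the wooden crate are empty, but the sprung flaps hide which; only pressing on the flaps will tell. Put the two loose tins in the empty pockets, one in each, upright and pushed right down through the flaps onto the pocket floor. Leave the sanding block, the offcut and the clip where they lie.

Things in the scene. Friction and masses are not known exactly. Their poses are not given: they have to be found in the camera images.
- crate_top (a point): Fixed wooden crate, 136 x 188 mm (its x, y), 38 mm high, turned up to 0.3 rad; 2 (along x) by 3 (along y) pockets, each 56 (x) by 52 mm (y), 8 mm walls between. This point: middle of its upper face, axes along its sides, z up. The pocket floors lie 32 mm below the upper face. Each pocket is covered by two flaps; four hide a tin like the loose ones, two are empty, in no fixed places.
- crate: The same crate; origin in the middle of its underside. Flaps: thin metal, two to a pocket, 1 mm below the upper face, hinged on the pocket's walls at its -x and +x sides, each 26 mm long, meeting in the middle. They swing down into the pocket against a weak spring (1 N or less) and back by themselves; beside a tin in a pocket they hang down, with 2.5 mm play left all round.
- pocket_0 (a point): Middle of a pocket's mouth, level with the crate's upper face (38 mm above the table), at (-32, -60) mm from the crate's middle along its axes: row nearest the robot, right one seen from the robot. Pressed here, the flaps of a full pocket stop firmly after 1 to 3 mm; those of an empty one give way for over 20 mm.
- pocket_1 (a point): Middle of a pocket's mouth, level with the crate's upper face (38 mm above the table), at (-32, +0) mm from the crate's middle along its axes: row nearest the robot, middle one seen from the robot. Pressed here, the flaps of a full pocket stop firmly after 1 to 3 mm; those of an empty one give way for over 20 mm.
- pocket_2 (a point): Middle of a pocket's mouth, level with the crate's upper face (38 mm above the table), at (-32, +60) mm from the crate's middle along its axes: row nearest the robot, left one seen from the robot. Pressed here, the flaps of a full pocket stop firmly after 1 to 3 mm; those of an empty one give way for over 20 mm.
- pocket_3 (a point): Middle of a pocket's mouth, level with the crate's upper face (38 mm above the table), at (+32, -60) mm from the crate's middle along its axes: row away from the robot, right one seen from the robot. Pressed here, the flaps of a full pocket stop firmly after 1 to 3 mm; those of an empty one give way for over 20 mm.
- pocket_4 (a point): Middle of a pocket's mouth, level with the crate's upper face (38 mm above the table), at (+32, +0) mm from the crate's middle along its axes: row away from the robot, middle one seen from the robot. Pressed here, the flaps of a full pocket stop firmly after 1 to 3 mm; those of an empty one give way for over 20 mm.
- pocket_5 (a point): Middle of a pocket's mouth, level with the crate's upper face (38 mm above the table), at (+32, +60) mm from the crate's middle along its axes: row away from the robot, left one seen from the robot. Pressed here, the flaps of a full pocket stop firmly after 1 to 3 mm; those of an empty one give way for over 20 mm.
- tin_a_center (a point): Centre, half-way up, of a loose round tin, lid fixed on, 46 mm across, 28 mm high, about 60 g, upright on the table left of the crate; z is its axis. On a pocket's floor its top is 4 mm below the crate's upper face. Held by its upper half it can be started about 10 mm into the flaps, let go, and pushed down with closed fingertips (a few newtons).
- tin_a: The same tin (tin_a); origin in the centre of its underside.
- tin_b_center (a point): Centre, half-way up, of a loose round tin, lid fixed on, 46 mm across, 28 mm high, about 60 g, upright on the table left of the crate; z is its axis. On a pocket's floor its top is 4 mm below the crate's upper face. Held by its upper half it can be started about 10 mm into the flaps, let go, and pushed down with closed fingertips (a few newtons).
- tin_b: The same tin (tin_b); origin in the centre of its underside.
- sanding_block: Bystander: wooden sanding block 53 x 100 x 27 mm, behind the crate; origin in the centre of its underside. To be left where it lies.
- offcut: Bystander: pale wooden offcut 42 x 70 x 19 mm, at the near edge of the table; origin in the centre of its underside. To be left where it lies.
- clip: Bystander: black spring clip 32 x 52 x 20 mm, behind the loose tins; origin in the centre of its underside. To be left where it lies.
There are look-alikes about, which are no part of the job. What is shaped like the tin_a but black or orange is not meant.

How it is judged (in metres and radians):
At the end, for the whole second after the job is handed in: Each loose tin stands upright (within 0.12 rad) and at rest in a pocket, its centre within 6 mm of the pocket's middle seen from above and at least 14.5 mm below the crate's upper face (18 mm when on the floor). A pocket takes one tin only ((horizontal distance between tin_a_center and pocket_0 below 0.006 m or horizontal distance between tin_a_center and pocket_1 below 0.006 m or horizontal distance between tin_a_center and pocket_2 below 0.006 m or horizontal distance between tin_a_center and pocket_3 below 0.006 m or horizontal distance between tin_a_center and pocket_4 below 0.006 m or horizontal distance between tin_a_center and pocket_5 below 0.006 m) and z of each of tin_a_center, tin_b_center in the frame of crate_top below -0.0145 m and angle between each of tin_a_center, tin_b_center's own z axis and vertical below 0.12 rad and linear speed of each of tin_a, tin_b below 0.02 m/s and (horizontal distance between tin_b_center and pocket_0 below 0.006 m or horizontal distance between tin_b_center and pocket_1 below 0.006 m or horizontal distance between tin_b_center and pocket_2 below 0.006 m or horizontal distance between tin_b_center and pocket_3 below 0.006 m or horizontal distance between tin_b_center and pocket_4 below 0.006 m or horizontal distance between tin_b_center and pocket_5 below 0.006 m)); the robot touches nothing.
It fails at once if the sanding block is shifted by more than 30 mm (distance of sanding_block from where it was at the start of the episode above 0.03 m).
It fails at once if the offcut is shifted by more than 30 mm (distance of offcut from where it was at the start of the episode above 0.03 m).
It fails at once if the clip is shifted by more than 30 mm (distance of clip from where it was at the start of the episode above 0.03 m).
It also fails if it takes over 72 s, if anything falls off the work surface, if the arm or the gripper's body presses on something with over 40 N, if the wrist force passes 120 N, or if a joint passes its speed limit or range.

## Robot

A 6-joint arm with a two-finger parallel gripper is mounted at the origin on a cart in front of the work surface, level with it; the furniture and walls round the work are solid. World frame = base frame: x ahead of the robot, y to its left, z up, the work surface at z = 0. Lengths are in mm, angles in degrees, forces in N, time in s.
With the tool pointing down it reaches from about 350 to 850 mm from the base axis. Payload 8.1 kg.
Tool frame: the origin (TCP) lies between the finger pads; the fingertips stand 22 mm ahead of it and the grasp point (between the pads) lies 3 mm ahead of it; z points along the fingers, y is the line along which they close (so a half turn about z gives the same grasp; the last joint's range is limited). The gripper opens to 85 mm and grips with 20 to 120 N. Pads are 22 mm wide; open, the fingers measure 114 mm over their backs; the gripper's body (76 mm by 85 mm) begins 54 mm behind the grasp point. The pads swing forward as they close: fully open they stand 13 mm farther back than shut.
Start: joints at [-69.408, 7.471, 85.268, -0, 87.261, -4.893], TCP at [258.186, -541.614, 253.292] pointing down, gripper open.
Joint ranges: [-169.43, 169.43], [-51.17, 129.36], [1.28, 143.12], [-76.62, 256.62], [0, 156.53], [-152.29, 152.29]. Speed limits (degrees/s): [136.94, 136.94, 159.86, 180, 180, 180].

## Interface

Orientations are given as [roll, pitch, yaw] about the fixed x, y, z axes, in that order (R = Rz(yaw) Ry(pitch) Rx(roll)).
In Python, from bench import sense, snapshot, calibration, hand_in gives the robot as it stands.
- The arm moves only by the shell command python3 -m crank 'ROWS' [FORCE]. ROWS is JSON, a list of rows, each a list of 5 numbers: the shift along the tool's x, y, z in cm, then the turn about the tool's z in rad, then the finger opening in cm, from 0 to 8.54. A call has 1 to 20 rows; each row is the pose to reach, as a shift and turn from the pose commanded when the call began, along the tool's axes at that moment; what a row does not reach only later rows make up. A row lasts 1/10 s, in which the tool goes at most 50 mm and 8.59 degrees, less where a joint would pass 70% of its speed; a pose out of reach is approached as far as the arm can. A call with a gripper value outside its range is refused whole. The fingers move at their own pace and stop on an object; FORCE is the grip in N (left out, the last holds). Time passes only in rows, so rows that repeat a pose let the fingers close. It gives the time, the measured TCP pose, the force, the opening and the grip force at its end, in the units of the state.
- sense(): the state, without advancing time (a new reading comes with each control period).
- snapshot(name): name is "side" or "top"; returns (picture, depth): 480x640x3 uint8, red, green, blue; 480x640 float32, mm along the optical axis (not along the pixel's ray), 0 where there is no reading.
- calibration(name): a dict with "fovy" (degrees; the focal length in pixels is half the picture's height over the tangent of half this angle, whatever the lens; pixels are square), "cx", "cy" (the principal point, pixels), "k1" (the pictures are not rectified: a ray, as slopes to the right and down, at radius r is drawn at 1 + k1 r^2 times it, then the intrinsics apply), "rvec" (rotation vector, rad) and "tvec" (3), from world to camera coordinates, as OpenCV has them. Camera axes: x right, y down, z forward; pixel columns grow to the right and rows downward; lengths in mm; the calibration is good to about 2 mm. A picture is of the moment at which its call begins. calibration takes no time and is no camera call.
- hand_in(): hands the job in; it is judged then, once.
The state is a dict: "time": time; "joint_pos": joint angles; "qd": joint speeds; "joint_efforts": joint torques, N m; "tool_pos": TCP position; "tcp_rot": TCP orientation; "ft_force": force on the tool from outside, world axes, zero at the start; "wrist_torque": the same for the moment, N m; "finger_gap": finger opening in mm; "grip_force": force on a finger pad.
Only numpy, scipy, OpenCV 4.12 (cv2) and the standard library are available. Lean on these libraries where they do the work, as an engineer would, in place of code of your own. Each camera call takes 0.05 s, during which the arm holds its last target. There are 200 camera calls.

## Working session

There is one attempt and no reset: what is moved stays moved. The work goes in short steps, Python scripts to look and compute and a shell command to move; the robot and the scene stay as the last step left them, time stands still between calls to the robot, and variables do not carry over. Pictures are saved under pics/ and viewed, at most 12 in all, crops included, and the job is handed in when it is done.

```bash
mkdir -p pics; cat > h.py <<'E'
import numpy as np, cv2
from bench import sense, snapshot, calibration, hand_in
def cam(n):
    c=calibration(n); f=240/np.tan(np.radians(c['fovy'])/2)
    R=cv2.Rodrigues(np.array(c['rvec'],float))[0]; t=np.array(c['tvec'],float).ravel()
    return c,f,R,t
def ray(n,u,v):
    c,f,R,t=cam(n); x=(u-c['cx'])/f; y=(v-c['cy'])/f
    rd=np.hypot(x,y); r=rd
    for _ in range(20): r=rd/(1+c['k1']*r*r)
    s=r/rd if rd>0 else 1
    return -R.T@t, R.T@np.array([x*s,y*s,1])
def onplane(n,u,v,z):
    o,d=ray(n,u,v); return o+d*(z-o[2])/d[2]
def project(n,p):
    c,f,R,t=cam(n); q=R@np.array(p,float)+t; x,y=q[:2]/q[2]; k=1+c['k1']*(x*x+y*y)
    return np.array([f*x*k+c['cx'],f*y*k+c['cy']])
def save(n,name):
    im,d=snapshot(n); cv2.imwrite('pics/'+name,im[:,:,::-1]); np.savez('pics/'+name+'.npz',im=im,d=d); return im,d
E
python3 - <<'E'
from h import *
save('top','top0.png');save('side','side0.png')
print(sense())
for n in('top','side'):print(calibration(n), ray(n,320,240))
E
```

```text
{'time': 0.1, 'joint_pos': array([-6.94085278e+01,  7.51138733e+00,  8.53242225e+01, -3.06251933e-04,
        8.72604862e+01, -4.89304329e+00]), 'qd': array([-0.01115592, -0.0439954 , -0.15036272,  0.10230349, -0.00583741,
        0.05857057]), 'joint_efforts': array([ 1.60514286e-03, -5.70952964e+01, -5.01937830e+01, -1.74062402e-04,
        8.21633177e-03, -1.49679986e-04]), 'tool_pos': array([ 258.01660882, -541.17995094,  252.33163292]), 'tcp_rot': array([-1.79904228e+02, -7.89183374e-03,  2.54845238e+01]), 'ft_force': array([-0.33708307, -0.07331264,  0.19473162]), 'wrist_torque': array([-0.00361557,  0.04439334, -0.00685238]), 'grip_force': 0.0, 'finger_gap': 85.67602186433137}
{'fovy': 57.01234644569137, 'cx': 320.1540114260316, 'cy': 241.44107073763686, 'k1': -0.05207401982825054, 'rvec': array([ 2.12778872, -2.19051697,  0.13048752]), 'tvec': array([ 79.06713258, 544.06604478, 866.26270982])} (array([438.09687264,  65.02115746, 925.48038025]), array([ 0.12340253, -0.00173722, -0.9923606 ]))
{'fovy': 48.241743106667066, 'cx': 313.4101485286254, 'cy': 237.20002415102238, 'k1': -0.12438574489690708, 'rvec': array([ 0.01227661,  2.65097172, -1.62137583]), 'tvec': array([ 514.40181218,   38.81964434, 1105.74596563])} (array([551.20998673, 953.61118285, 524.96056245]), array([-0.04553003, -0.88713387, -0.45945507]))
```

View pics/top0.png

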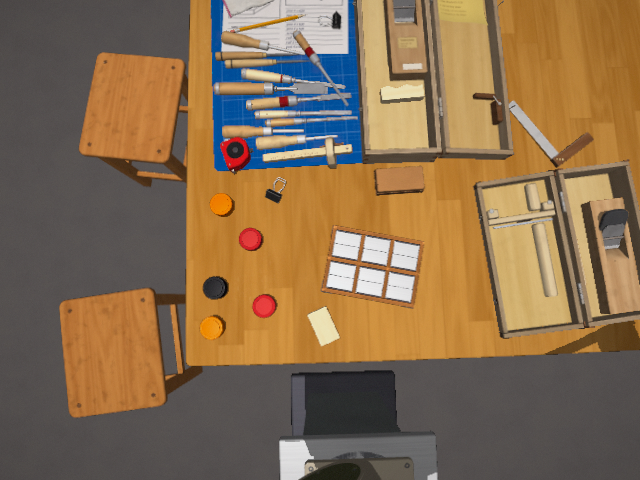

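View pics/side0.png

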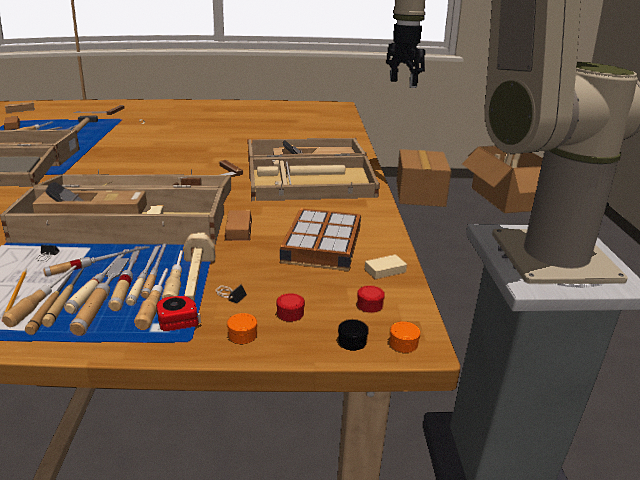

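The top view shows the crate at about (372,266), seen with the robot at the bottom. The red tins are at (250,239) and (264,306). The look-alikes are orange at (221,204) and (211,327) and black at (215,287), and there is a red tape measure at (235,152). The two red round tins fit the description because the others are black or orange. I'll measure them and confirm in one crop.

```bash
cat > m.py <<'E'
from h import *
def blobs(n,im,kind,amin):
    hsv=cv2.cvtColor(im,cv2.COLOR_RGB2HSV); H,S,V=[hsv[...,i].astype(int) for i in range(3)]
    m=((H<5)|(H>172))&(S>140)&(V>90) if kind=='red' else (S<45)&(V>170)
    k,l,st,ce=cv2.connectedComponentsWithStats(m.astype(np.uint8))
    return [(ce[i].round(2),st[i]) for i in range(1,k) if st[i][4]>amin]
if __name__=='__main__':
    for n in('top','side'):
        im=np.load(f'pics/{n}0.png.npz')['im']; d=np.load(f'pics/{n}0.png.npz')['d']
        for kind in('red','white'):
            for c,s in blobs(n,im,kind,100):
                u,v=c
                if kind=='white' and not((n=='top' and 320<u<425 and 220<v<310) or (n=='side' and 280<u<365 and 205<v<270)): continue
                if kind=='red' and s[4]>3000: continue
                print(n,kind,c,s,onplane(n,u,v,28 if kind=='red' else 37).round(1),d[int(v),int(u)])
    im=np.load('pics/top0.png.npz')['im'][130:345,190:440]
    cv2.imwrite('pics/crop.png',cv2.resize(im[:,:,::-1],None,fx=2.7,fy=2.7,interpolation=cv2.INTER_CUBIC))
E
python3 m.py
```

```text
top red [234.4  152.89] [220 137  29  33 450] [739.8 238.3  28. ] 917.225
top red [249.79 238.68] [239 228  23  22 393] [556.6 207.3  28. ] 905.68884
top red [263.74 305.7 ] [253 295  23  23 412] [419.7 180.6  28. ] 889.15967
top white [346.32 244.82] [332 231  29  29 610] [537.2  10.5  37. ] 895.47516
top white [375.54 250.22] [361 236  30  29 613] [524.5 -48.2  37. ] 893.7786
top white [404.53 255.48] [391 241  29  29 609] [ 512.1 -106.4   37. ] 890.2893
top white [340.77 275.96] [327 262  29  29 631] [474.7  23.9  37. ] 885.8994
top white [370.16 281.4 ] [356 267  29  29 637] [462.  -34.6  37. ] 887.31647
top white [399.42 286.75] [386 272  28  30 631] [449.6 -92.9  37. ] 882.64233
side red [370.87 296.81] [358 286  26  27 456] [423.4 200.3  28. ] 905.13446
side red [290.17 305.  ] [277 294  28  27 490] [558.9 226.   28. ] 877.2727
side red [177.14 314.08] [157 296  41  35 878] [738.1 255.2  28. ] 833.8565
side white [312.72 216.05] [300 211  26  11 188] [ 514.7 -101.1   37. ] 1166.7236
side white [341.81 219.06] [330 214  25  11 192] [452.4 -87.5  37. ] 1152.4913
side white [301.4  227.13] [294 222  15  11 111] [539.4 -45.7  37. ] 1117.7621
side white [313.65 228.44] [307 224  14  10 109] [514.2 -40.2  37. ] 1115.2379
side white [337.85 231.11] [325 225  26  13 227] [464.8 -29.1  37. ] 1101.8645
side white [301.51 240.74] [287 235  29  13 258] [539.5  15.5  37. ] 1063.6487
side white [333.48 244.21] [320 238  28  14 271] [477.1  28.7  37. ] 1050.5778
```

View pics/crop.png

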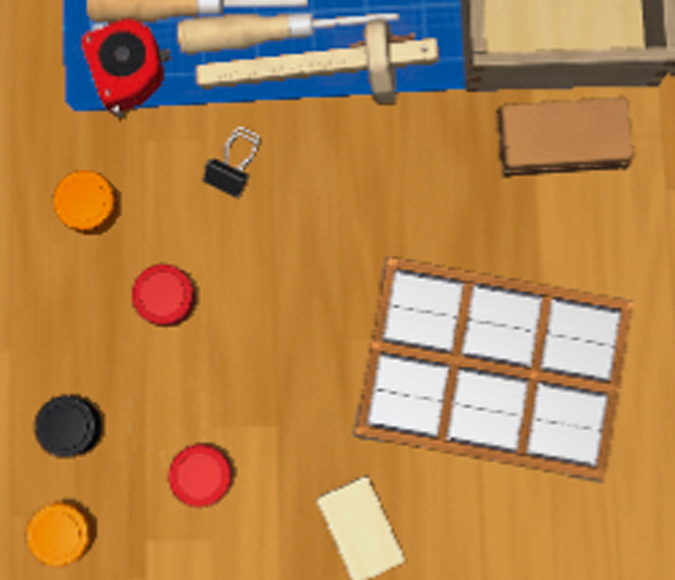

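The crop confirms two glossy red round tins at full-picture pixels (250,239) and (264,306). The orange and black discs and the red tape measure are not meant. Next I'll compute the moves to probe the pockets.

```bash
cat > go.py <<'E'
import sys; from h import *
C=np.array([493.4,-41.3]); YAW=-12.1
a=np.radians(YAW); X=np.array([np.cos(a),np.sin(a)]); Y=np.array([-np.sin(a),np.cos(a)])
P=[C+i*X+j*Y for i in(-32,32) for j in(-60,0,60)]
def rows(p,yaw,frm=None,y0=None):
    s=sense(); p0=np.array(s['tool_pos']) if frm is None else np.array(frm); y0=s['tcp_rot'][2] if y0 is None else y0
    c,q=np.cos(np.radians(y0)),np.sin(np.radians(y0)); d=np.array(p)-p0
    t=(yaw-y0+90)%180-90
    return np.round([(c*d[0]+q*d[1])/10,(q*d[0]-c*d[1])/10,-d[2]/10,-np.radians(t)],3)
E
python3 - <<'E'
from go import *
for p in P: print(p.round(1), rows([*p,90],YAW,[258.19,-541.61,253.29],25.484), rows([*p,90],YAW,[*P[0],90],YAW))
E
```

```text
[449.5 -93.3] [ 36.563 -32.24   16.329   0.656] [ 0. -0. -0. -0.]
[462.1 -34.6] [ 40.223 -36.995  16.329   0.656] [-0. -6. -0. -0.]
[474.7  24.1] [ 43.882 -41.75   16.329   0.656] [ -0. -12.  -0.  -0.]
[ 512.1 -106.7] [ 41.635 -28.337  16.329   0.656] [ 6.4 -0.  -0.  -0. ]
[524.7 -48. ] [ 45.295 -33.091  16.329   0.656] [ 6.4 -6.  -0.  -0. ]
[537.3  10.7] [ 48.954 -37.846  16.329   0.656] [  6.4 -12.   -0.   -0. ]
```

```bash
python3 -m crank '[[36.56,-32.24,8,0.656,0],[36.56,-32.24,8,0.656,0],[36.56,-32.24,8,0.656,0],[36.56,-32.24,8,0.656,0],[36.56,-32.24,8,0.656,0],[36.56,-32.24,8,0.656,0],[36.56,-32.24,8,0.656,0],[36.56,-32.24,8,0.656,0],[36.56,-32.24,8,0.656,0],[36.56,-32.24,8,0.656,0],[36.56,-32.24,13,0.656,0],[36.56,-32.24,16.3,0.656,0],[36.56,-32.24,16.3,0.656,0],[36.56,-32.24,16.3,0.656,0]]'; python3 - <<'E'
from go import *
save('side','side1.png'); save('top','top1.png')
a=cv2.imread('pics/side1.png')[100:300,220:420]; b=cv2.imread('pics/top1.png')[200:400,280:480]
cv2.imwrite('pics/c1.png',cv2.resize(np.hstack([a,b]),None,fx=2,fy=2))
E
```

```text
time: 1.5
tool_pos: [449.0, -93.2, 90.3]
tcp_rot: [-180.0, 0.1, -12.1]
ft_force: [-0.3, -0.2, 0.3]
finger_gap: -0.1
grip_force: 0.0
```

View pics/c1.png

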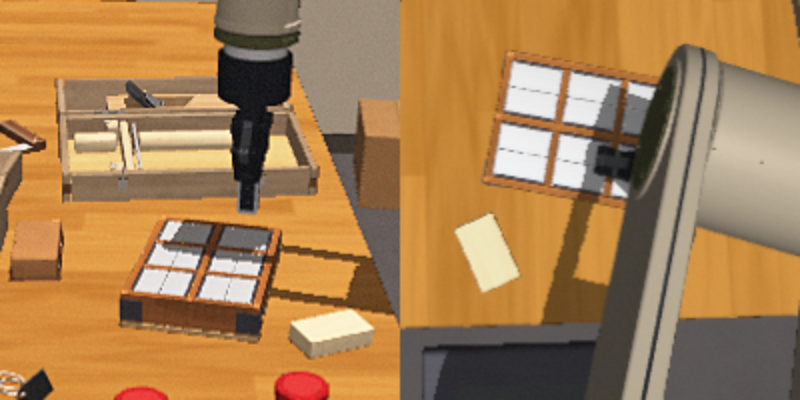

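The view shows the closed tip at about (344,206) in the side picture, hovering over the near-right pocket. I'll press now.

```bash
python3 -m crank '[[0,0,2.5,0,0],[0,0,3,0,0],[0,0,3.2,0,0],[0,0,3.4,0,0],[0,0,3.6,0,0],[0,0,3.7,0,0],[0,0,3.7,0,0]]'; python3 -c "
from h import *
print(project('side',[449,-93.2,68.3]))"
```

```text
time: 2.3
tool_pos: [450.5, -93.8, 57.1]
tcp_rot: [180.0, -0.1, -12.1]
ft_force: [-15.9, 3.5, 33.8]
finger_gap: 0.0
grip_force: 16.5
[343.91807534 204.67623575]
```

Pocket 0 is full: it stopped firmly at 34 N. Next is pocket 1.

```bash
python3 -m crank '[[0,0,-1.5,0,0],[0,-3,-1.7,0,0],[0,-6,-1.7,0,0],[0,-6,-1.2,0,0],[0,-6,-0.7,0,0],[0,-6,-0.4,0,0],[0,-6,-0.1,0,0],[0,-6,-0.1,0,0]]'
```

```text
time: 3.1
tool_pos: [461.6, -35.2, 53.7]
tcp_rot: [180.0, 0.1, -12.2]
ft_force: [-0.1, -0.1, -0.4]
finger_gap: 0.2
grip_force: 0.1
```

```bash
python3 -m crank '[[0,0,0.5,0,0],[0,0,1.0,0,0],[0,0,1.0,0,0]]'; python3 -m crank '[[0,0,-2.5,0,0],[0,-3,-2.7,0,0],[0,-6,-2.7,0,0],[0,-6,-2.2,0,0],[0,-6,-1.7,0,0],[0,-6,-1.4,0,0],[0,-6,-1.1,0,0],[0,-6,-1.1,0,0]]'
```

```text
time: 3.4
tool_pos: [461.4, -34.6, 43.3]
tcp_rot: [180.0, 0.1, -12.1]
ft_force: [-0.2, -0.8, -0.0]
finger_gap: 0.1
grip_force: 0.1
time: 4.2
tool_pos: [474.1, 23.7, 57.1]
tcp_rot: [-180.0, 0.1, -12.2]
ft_force: [-15.9, 3.3, 30.7]
finger_gap: 0.3
grip_force: 15.0
```

Pocket 1 is empty and pocket 2 is full. Next is pocket 5.

```bash
python3 -m crank '[[0,0,-1.5,0,0],[3,0,-1.7,0,0],[6.4,0,-1.7,0,0],[6.4,0,-1.2,0,0],[6.4,0,-0.7,0,0],[6.4,0,-0.3,0,0],[6.4,0,-0.0,0,0],[6.4,0,-0.0,0,0]]'
```

```text
time: 5.0
tool_pos: [536.1, 10.7, 54.5]
tcp_rot: [180.0, 0.1, -12.1]
ft_force: [-0.4, 0.3, 0.4]
finger_gap: 0.2
grip_force: 0.1
```

```bash
python3 -m crank '[[0,0,0.5,0,0],[0,0,1.0,0,0],[0,0,1.0,0,0]]'; python3 -m crank '[[0,0,-3,0,0],[0,0,-6,0,0],[0,0,-6,0,0]]';python3 - <<'E'
from go import *
print(rows([419.7,180.6,100],YAW),rows([556.6,207.3,100],YAW))
E
```

```text
time: 5.3
tool_pos: [536.6, 10.8, 44.5]
tcp_rot: [180.0, 0.1, -12.1]
ft_force: [-0.0, -0.1, -0.1]
finger_gap: -0.2
grip_force: 0.1
time: 5.6
tool_pos: [540.4, 10.5, 110.1]
tcp_rot: [-179.9, -0.4, -12.1]
ft_force: [0.3, -0.7, -0.2]
finger_gap: 0.0
grip_force: 0.0
[-15.37  -14.105   1.015   0.   ] [ -2.543 -19.584   1.015   0.   ]
```

Pocket 5 is also empty, so the targets are 1 and 5. I'll go to the far tin first and squeeze it along two perpendicular directions, which puts it at a known place and calibrates the camera to the robot.

```bash
python3 -m crank '[[-2.23,-19.63,0,-1.571,8.5],[-2.23,-19.63,0,-1.571,8.5],[-2.23,-19.63,0,-1.571,8.5],[-2.23,-19.63,0,-1.571,8.5],[-2.23,-19.63,2.5,-1.571,8.5],[-2.23,-19.63,2.5,-1.571,8.5],[-2.23,-19.63,2.5,-1.571,8.5],[-2.23,-19.63,2.5,-1.571,8.5],[-2.23,-19.63,2.5,-1.571,8.5],[-2.23,-19.63,2.5,-1.571,8.5],[-2.23,-19.63,2.5,-1.571,8.5],[-2.23,-19.63,2.5,-1.571,8.5]]' 25; python3 - <<'E'
from go import *
save('side','side2.png')
a=cv2.imread('pics/side2.png')[170:350,200:420]
cv2.imwrite('pics/c2.png',cv2.resize(a,None,fx=3,fy=3)); print(sense()['tool_pos'],sense()['tcp_rot'])
E
```

```text
time: 6.8
tool_pos: [556.2, 207.2, 79.6]
tcp_rot: [-180.0, 0.0, 78.0]
ft_force: [-0.5, 0.3, -1.2]
finger_gap: 84.9
grip_force: 0.0
[556.27102216 207.2207506   79.73185731] [-1.79965129e+02  1.74483828e-02  7.78138447e+01]
```

View pics/c2.png

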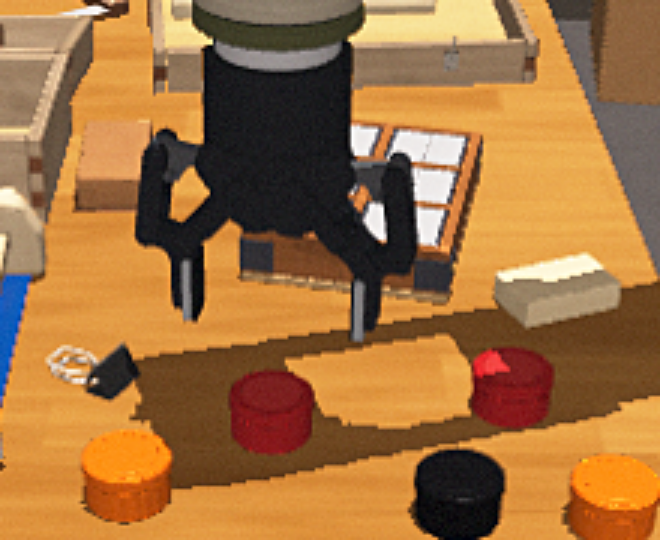

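The gripper straddles the far tin at (290,307). I'll descend, squeeze, open, turn 90 degrees and squeeze again.

```bash
python3 -m crank '[[0,0,2.5,0,8.5],[0,0,5,0,8.5],[0,0,5,0,4.4],[0,0,5,0,4.4],[0,0,5,0,4.4],[0,0,5,0,4.4],[0,0,5,0,4.4],[0,0,5,0,4.4],[0,0,5,0,4.4]]' 25; python3 -m crank '[[0,0,0,0,8.5],[0,0,0,0,8.5],[0,0,0,0,8.5],[0,0,0,0.3,8.5],[0,0,0,1.571,8.5],[0,0,0,1.571,8.5],[0,0,0,1.571,8.5],[0,0,0,1.571,8.5],[0,0,0,1.571,8.5],[0,0,0,1.571,8.5],[0,0,0,1.571,8.5],[0,0,0,1.571,8.5],[0,0,0,1.571,8.5],[0,0,0,1.571,8.5],[0,0,0,1.571,4.3],[0,0,0,1.571,4.3],[0,0,0,1.571,4.3],[0,0,0,1.571,4.3],[0,0,0,1.571,4.3],[0,0,0,1.571,4.3]]'
```

```text
time: 7.75
tool_pos: [557.7, 207.6, 31.8]
tcp_rot: [179.9, -0.1, 77.9]
ft_force: [-1.5, -0.4, 6.8]
finger_gap: 44.2
grip_force: 18.0
time: 9.75
tool_pos: [556.7, 207.3, 30.5]
tcp_rot: [-180.0, -0.0, -12.1]
ft_force: [0.2, -0.3, 3.9]
finger_gap: 44.7
grip_force: 25.9
```

```bash
python3 -m crank '[[0,0,0,0,8.5],[0,0,0,0,8.5],[0,0,0,0,8.5],[0,0,-2.5,0,8.5],[0,0,-5,0,8.5],[-4,2,-5,0,8.5],[-8,4,-5,0,8.5],[-12.84,5.48,-5,0,8.5],[-12.84,5.48,-5,0,8.5],[-12.84,5.48,-5,0,8.5]]'; python3 - <<'E'
from go import *; from m import blobs
im,d=save('top','top2.png')
for c,s in blobs('top',im,'red',60): print(c,s,onplane('top',*c,28).round(1))
print(sense()['tool_pos'])
a=cv2.imread('pics/top2.png')[180:360,180:440]
cv2.imwrite('pics/c3.png',cv2.resize(a,None,fx=3,fy=3))
E
```

```text
time: 10.75
tool_pos: [418.0, 180.4, 79.9]
tcp_rot: [180.0, 0.0, -12.1]
ft_force: [0.5, -0.0, 1.1]
finger_gap: 84.8
grip_force: 0.0
[283.27 100.73] [279  97   9   9  71] [852.3 133.4  28. ]
[234.44 152.91] [220 137  29  32 449] [739.7 238.2  28. ]
[250.43 238.96] [240 228  22  23 393] [556. 206.  28.]
[419.95429268 180.78850427  80.87858813]
```

View pics/c3.png

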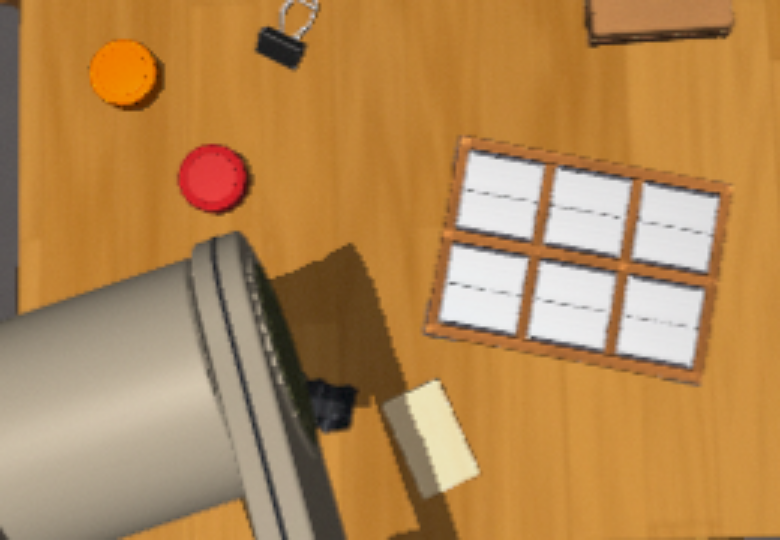

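The far tin reads (556.0,206.0) in the camera against (556.7,207.3) on the robot, so the calibration is good to about a millimetre. The near tin lies under the gripper, so I'll grasp it.

```bash
python3 -m crank '[[0,0,2.5,0,8.5],[0,0,5,0,8.5],[0,0,5,0,4.3],[0,0,5,0,4.3],[0,0,5,0,4.3],[0,0,5,0,4.3],[0,0,5,0,4.3],[0,0,5,0,4.3],[0,0,5,0,4.3]]' 25; python3 -m crank '[[0,0,-2,0,4.3],[0,0,-4,0,4.3],[0,0,-7,0,4.3],[0,0,-7,0,4.3],[0,0,-7,0,4.3]]' 30; python3 - <<'E'
from go import *
print(rows([462.5,-34.1,100],YAW,[419.9,180.6,100],YAW),rows([462.5,-34.1,100],YAW),sense()['tool_pos'])
im,d=save('side','side3.png')
a=cv2.imread('pics/side3.png')[170:350,250:470]
cv2.imwrite('pics/c4.png',cv2.resize(a,None,fx=3,fy=3))
E
```

```text
time: 11.7
tool_pos: [421.2, 181.0, 31.9]
tcp_rot: [-179.9, -0.2, -12.1]
ft_force: [0.9, -1.1, 5.4]
finger_gap: 44.9
grip_force: 26.1
time: 12.2
tool_pos: [420.2, 180.8, 101.2]
tcp_rot: [-179.9, -0.1, -12.1]
ft_force: [0.2, -0.8, -1.2]
finger_gap: 44.4
grip_force: 31.0
[ 8.666 20.1   -0.    -0.   ] [ 8.639 20.13   0.118  0.   ] [420.22306797 180.83785607 101.17943031]
```

View pics/c4.png

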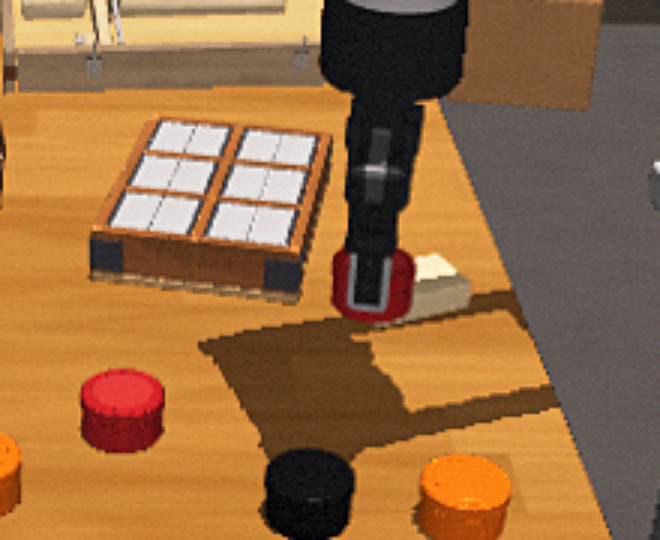

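The picture shows the finger pad reaching almost to the tin's bottom, at crop (370,305), so the grip is too low to enter the pocket. I'll set the tin down and regrip 11 mm higher.

```bash
python3 -m crank '[[0,0,4,0,4.3],[0,0,6.5,0,4.3],[0,0,6.95,0,4.3],[0,0,6.95,0,5.6],[0,0,6.95,0,5.6],[0,0,5.9,0,5.6],[0,0,5.9,0,5.6],[0,0,5.9,0,4.3],[0,0,5.9,0,4.3],[0,0,5.9,0,4.3],[0,0,5.9,0,4.3],[0,0,4,0,4.3],[0,0,0,0,4.3],[0,0,0,0,4.3]]' 30;  python3 - <<'E'
from go import *
im,d=save('side','side4.png')
a=cv2.imread('pics/side4.png')[170:350,250:470]
cv2.imwrite('pics/c5.png',cv2.resize(a,None,fx=3,fy=3))
E
```

```text
time: 13.65
tool_pos: [422.8, 181.6, 105.5]
tcp_rot: [-179.8, -0.4, -12.1]
ft_force: [1.1, 0.4, -0.3]
finger_gap: 44.2
grip_force: 30.8
```

View pics/c5.png

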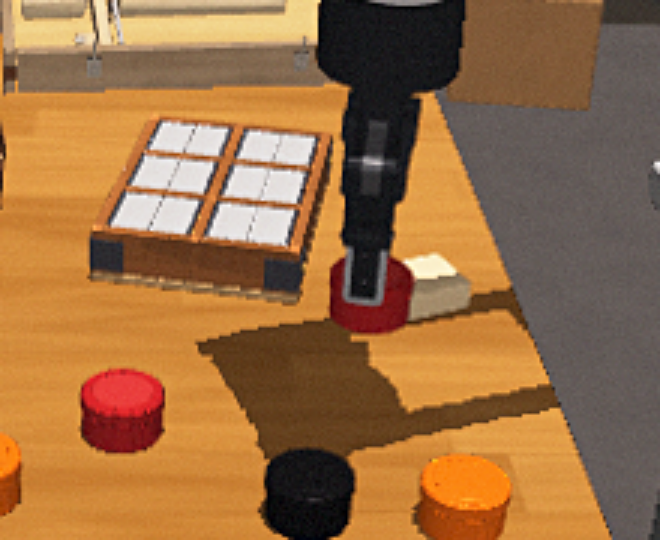

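```bash
python3 -m crank '[[2,5,0,0,4.3],[4,9,0,0,4.3],[6,13,0,0,4.3],[8,17,0,0,4.3],[8.67,20.1,0,0,4.3],[8.67,20.1,0,0,4.3],[8.67,20.1,0.5,0,4.3],[8.67,20.1,1.6,0,4.3],[8.67,20.1,2.1,0,4.3],[8.67,20.1,2.5,0,4.3],[8.67,20.1,2.8,0,4.3],[8.67,20.1,3.1,0,4.3],[8.67,20.1,3.2,0,4.3],[8.67,20.1,3.2,0,4.3]]'
```

```text
time: 15.1
tool_pos: [466.3, -33.9, 70.9]
tcp_rot: [-180.0, -0.5, -12.0]
ft_force: [8.8, -1.7, 9.5]
finger_gap: 43.9
grip_force: 32.1
```

```bash
python3 -m crank '[[0,0,0,0,4.3],[0,0,0,0,4.3],[0,0,0,0,4.3]]';python3 -m crank '[[0.2,0,0,0,4.3],[0.3,0,0,0,4.3],[0.3,0,0,0,4.3],[0.3,0,0,0,4.3]]'; python3 - <<'E'
from go import *
im,d=save('side','side5.png')
a=cv2.imread('pics/side5.png')[150:290,260:420]
cv2.imwrite('pics/c6.png',cv2.resize(a,None,fx=4,fy=4))
E
```

```text
time: 15.4
tool_pos: [466.3, -33.9, 70.9]
tcp_rot: [-180.0, -0.5, -12.0]
ft_force: [8.6, -1.2, 9.7]
finger_gap: 44.0
grip_force: 32.1
time: 15.8
tool_pos: [467.6, -34.2, 69.7]
tcp_rot: [-180.0, -0.3, -12.0]
ft_force: [5.4, -1.3, 7.7]
finger_gap: 43.8
grip_force: 31.5
```

View pics/c6.png

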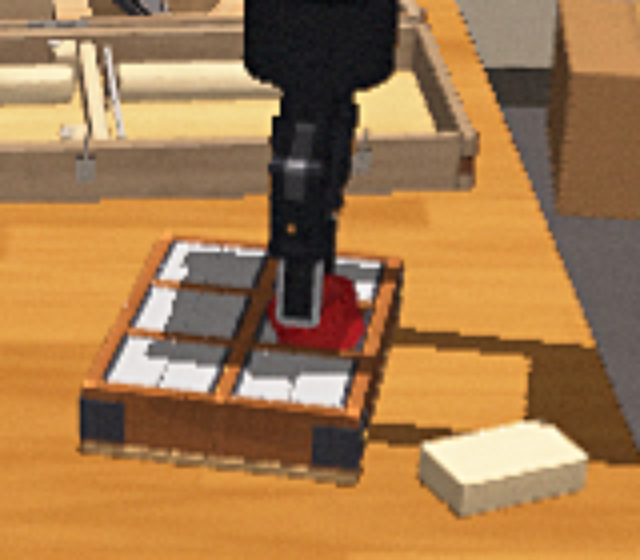

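```bash
python3 -m crank '[[0.3,0,0,0,4.3],[0.3,0,0,0,4.3],[0.3,0,0,0,4.3]]';python3 -m crank '[[0.3,0,0,0,4.3],[0.3,0,0,0,4.3],[0.3,0,0,0,4.3]]';  python3 - <<'E'
from go import *
n='side'; im,d=save(n,'side6.png')
hsv=cv2.cvtColor(im,cv2.COLOR_RGB2HSV); H,S,V=[hsv[...,i].astype(int) for i in range(3)]
m=((H<5)|(H>172))&(S>140)&(V>60); m[:,:300]=0; m[:200]=0; m[265:]=0; m[:,370:]=0
v,u=np.nonzero(m); c,f,R,t=cam(n)
pts=[]
for a,b in zip(u,v):
    o,r=ray(n,a,b); pts.append(o+r*d[b,a])
p=np.array(pts); print(len(p), p.min(0).round(1),p.max(0).round(1))
top=p[p[:,2]>np.percentile(p[:,2],60)]
cf=C-0
q=(p[:,:2]-P[1])@np.array([X,Y]).T
print('crate frame',np.percentile(q,[2,50,98],axis=0).round(1), np.percentile(p[:,2],[2,50,98]).round(1))
for k in range(-25,26,10):
    s=abs(q[:,0]-k)<5; 
    if s.sum()>3: print(k,s.sum(),np.percentile(p[s,2],[5,95]).round(1),q[s,1].min().round(1))
E
```

```text
time: 16.15
tool_pos: [467.8, -34.6, 67.7]
tcp_rot: [-180.0, 0.0, -12.0]
ft_force: [1.4, 0.5, -0.6]
finger_gap: 44.1
grip_force: 30.5
time: 16.45
tool_pos: [470.6, -35.9, 67.9]
tcp_rot: [-180.0, 0.1, -12.1]
ft_force: [0.9, 0.8, -0.6]
finger_gap: 43.7
grip_force: 30.6
214 [441.6 -50.1  31.8] [491.4  -6.3  58.5]
crate frame [[-19.2 -12.3]
 [ -6.2  16.8]
 [ 26.4  27.2]] [32.5 43.5 57. ]
-15 72 [33.8 57.1] -3.0
-5 82 [35.7 56.4] -14.0
5 25 [34.6 53. ] -15.3
15 20 [32.1 42.9] 16.0
25 13 [37.2 45.4] -0.4
```

After the shift the tin snapped in and the force dropped to about 0. I'll release, close the fingers and push down.

```bash
python3 -m crank '[[0,0,0,0,6],[0,0,0,0,6],[0,0,0,0,6],[0,0,-2,0,6],[0,0,-4,0,6],[-0.1,0,-4,0,0],[-0.1,0,-4,0,0],[-0.1,0,-4,0,0],[-0.1,0,-4,0,0],[-0.1,0,-4,0,0],[-0.1,0,-4,0,0]]'; python3 -m crank '[[0,0,2,0,0],[0,0,3,0,0],[0,0,3.5,0,0],[0,0,4,0,0],[0,0,4.5,0,0],[0,0,5,0,0],[0,0,5.2,0,0],[0,0,5.3,0,0],[0,0,5.3,0,0]]'
```

```text
time: 17.6
tool_pos: [469.7, -35.7, 107.8]
tcp_rot: [180.0, 0.1, -12.1]
ft_force: [0.2, 0.3, -0.1]
finger_gap: -0.2
grip_force: 0.0
time: 18.5
tool_pos: [470.1, -35.8, 55.6]
tcp_rot: [-180.0, -0.0, -12.1]
ft_force: [-0.0, 0.1, -0.3]
finger_gap: -0.2
grip_force: 0.0
```

```bash
python3 -m crank '[[0,0,0.1,0,0],[0,0,0.2,0,0],[0,0,0.3,0,0],[0,0,0.3,0,0]]'
```

```text
time: 18.9
tool_pos: [471.0, -35.9, 55.5]
tcp_rot: [-180.0, -0.1, -12.1]
ft_force: [-16.3, 1.9, 32.9]
finger_gap: -0.1
grip_force: 16.4
```

```bash
python3 -m crank '[[0,0,-2.5,0,0],[0,0,-4.8,0,4],[1,-5,-4.8,0,8.5],[1.5,-10,-4.8,0,8.5],[2,-15,-4.8,0,8.5],[3,-20,-4.8,0,8.5],[3.34,-25.58,-4.8,0,8.5],[3.34,-25.58,-4.8,0,8.5],[3.34,-25.58,-4.8,0,8.5],[3.34,-25.58,-4.8,0,8.5]]'; python3 - <<'E'
from go import *; from m import blobs
save('side','side7.png');im,d=save('top','top7.png')
print(sense()['tool_pos'])
for c,s in blobs('top',im,'white',40)+blobs('top',im,'red',30):
    if 320<c[0]<425 and 220<c[1]<315: print(c,s,onplane('top',*c,36).round(1))
a=cv2.imread('pics/side7.png')[180:340,250:420];b=cv2.imread('pics/top7.png')[200:360,290:450]
cv2.imwrite('pics/c7.png',cv2.resize(np.hstack([a,b]),None,fx=2.4,fy=2.4,interpolation=2))
E
```

```text
time: 19.9
tool_pos: [555.9, 206.5, 99.9]
tcp_rot: [179.9, 0.0, -12.1]
ft_force: [-0.4, 0.1, 0.5]
finger_gap: 85.0
grip_force: 0.0
[555.99468631 205.7884359  100.11653345]
[346.3  244.83] [332 231  29  29 613] [537.3  10.5  36. ]
[375.55 250.21] [361 236  30  29 614] [524.6 -48.3  36. ]
[404.53 255.48] [391 241  29  29 609] [ 512.2 -106.6   36. ]
[340.77 275.96] [327 262  29  29 631] [474.7  23.9  36. ]
[399.43 286.73] [385 272  30  30 632] [449.6 -93.1  36. ]
[370.61 281.51] [359 270  24  24 422] [461.8 -35.7  36. ]
```

View pics/c7.png

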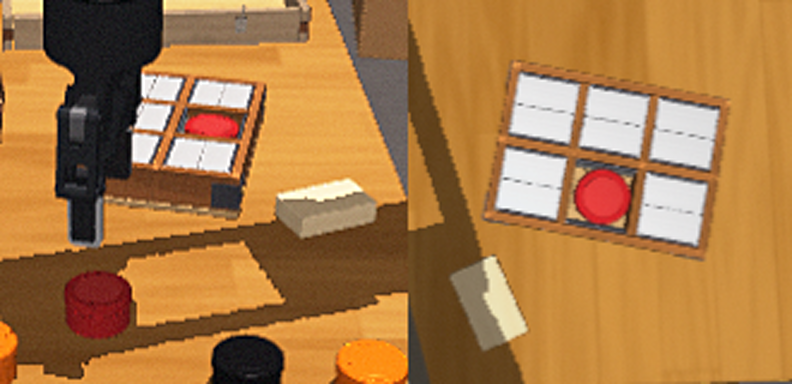

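The top view shows the first tin flat and centred in pocket 1, at pixel (370.6,281.5), within about 1 mm. Next I'll take the second tin with the high grip.

```bash
python3 -m crank '[[0,0,3,0,8.5],[0,0,5.9,0,6],[0,0,5.9,0,6],[0,0,5.9,0,4.3],[0,0,5.9,0,4.3],[0,0,5.9,0,4.3],[0,0,5.9,0,4.3],[0,0,5.9,0,4.3],[0,0,4,0,4.3],[0,0,1,0,4.3],[0,0,0,0,4.3],[0,0,0,0,4.3],[0,0,0,0,4.3]]' 30; python3 - <<'E'
from go import *
print(sense()['tool_pos'])
save('side','side8.png')
a=cv2.imread('pics/side8.png')[200:340,220:360]
cv2.imwrite('pics/c8.png',cv2.resize(a,None,fx=4,fy=4))
E
```

```text
time: 21.3
tool_pos: [556.0, 207.3, 99.6]
tcp_rot: [180.0, 0.0, -12.1]
ft_force: [0.1, -0.9, -1.3]
finger_gap: 44.0
grip_force: 30.8
[556.01176465 207.26798255  99.59884153]
```

View pics/c8.png

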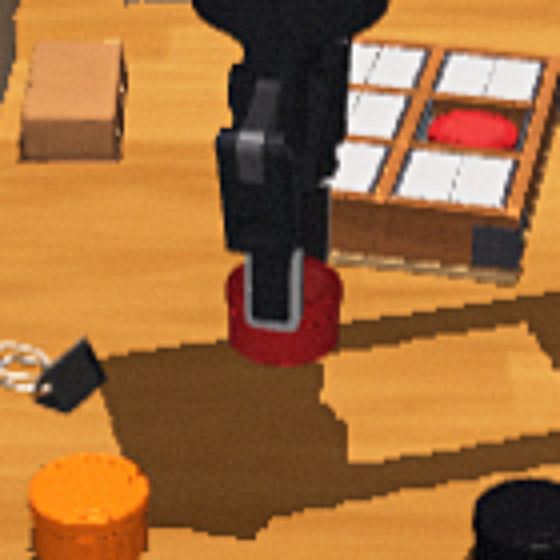

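Once the 12 degree yaw is allowed for, the tin sits centred between the pads, level, at crop (285,310). I'll move it to pocket 5 and start it into the flaps.

```bash
python3 -m crank '[[0.5,5,0,0,4.3],[1,9,0,0,4.3],[1.5,13,0,0,4.3],[2,17,0,0,4.3],[2.4,19.6,0,0,4.3],[2.4,19.6,0,0,4.3],[2.4,19.6,0.5,0,4.3],[2.4,19.6,1.6,0,4.3],[2.4,19.6,2.1,0,4.3],[2.4,19.6,2.4,0,4.3],[2.4,19.6,2.6,0,4.3],[2.4,19.6,2.6,0,4.3],[2.4,19.6,2.6,0,4.3]]'
```

```text
time: 22.65
tool_pos: [538.6, 11.0, 74.3]
tcp_rot: [-180.0, 0.0, -12.1]
ft_force: [-0.8, -0.5, 0.3]
finger_gap: 43.7
grip_force: 31.0
```

```bash
python3 -m crank '[[0,0,0.2,0,4.3],[0,0,0.4,0,4.3],[0,0,0.6,0,4.3],[0,0,0.7,0,4.3],[0,0,0.7,0,4.3]]'
```

```text
time: 23.15
tool_pos: [538.5, 10.5, 67.0]
tcp_rot: [180.0, 0.0, -12.1]
ft_force: [-0.2, 0.3, -1.5]
finger_gap: 43.7
grip_force: 30.9
```

It went in freely. I'll release and push it down as before.

```bash
python3 -m crank '[[0,0,0,0,6],[0,0,0,0,6],[0,0,0,0,6],[0,0,-2,0,6],[0,0,-4,0,6],[0,0,-4,0,0],[0,0,-4,0,0],[0,0,-4,0,0],[0,0,-4,0,0],[0,0,-4,0,0],[0,0,-4,0,0],[0,0,-2,0,0],[0,0,-1,0,0],[0,0,-0.5,0,0],[0,0,0,0,0],[0,0,0.5,0,0],[0,0,1,0,0],[0,0,1.2,0,0],[0,0,1.4,0,0],[0,0,1.5,0,0]]'; python3 -m crank '[[0,0,0,0,0]]'
```

```text
time: 25.15
tool_pos: [538.9, 10.7, 55.4]
tcp_rot: [180.0, 0.0, -12.1]
ft_force: [-20.9, 1.0, 39.2]
finger_gap: 0.3
grip_force: 19.7
time: 25.25
tool_pos: [538.8, 10.7, 55.4]
tcp_rot: [180.0, 0.0, -12.1]
ft_force: [-16.9, 1.3, 30.6]
finger_gap: 0.1
grip_force: 15.5
```

It's on the floor, at the same stop height of 55.4. I'll lift away and check.

```bash
python3 -m crank '[[0,0,-3,0,0],[0,0,-8,0,0],[0,-5,-10,0,0],[0,-10,-10,0,0],[0,-15,-10,0,0],[0,-20,-10,0,0],[0,-20,-10,0,0],[0,-20,-10,0,0],[0,-20,-10,0,0]]'; python3 - <<'E'
from go import *; from m import blobs
im,d=save('top','top9.png')
for c,s in blobs('top',im,'red',60):
    if 300<c[0]<440:
        q=onplane('top',*c,34)[:2]; e=[(q-p)@np.array([X,Y]).T for p in P]; k=int(np.argmin([np.hypot(*((q-p))) for p in P]))
        print(c,s,q.round(1),k,((q-P[k])@np.array([X,Y]).T).round(1),d[int(c[1]),int(c[0])])
cv2.imwrite('pics/c9.png',cv2.resize(cv2.imread('pics/top9.png')[150:350,240:440],None,fx=3,fy=3))
E
```

```text
time: 26.15
tool_pos: [580.4, 205.5, 152.1]
tcp_rot: [180.0, 0.0, -12.1]
ft_force: [0.5, 0.6, -0.7]
finger_gap: 0.2
grip_force: 0.0
[345.76 244.43] [335 234  22  22 395] [538.4  11.4] 5 [0.9 1. ] 896.6731
[370.61 281.51] [359 270  24  24 422] [461.9 -35.9] 1 [ 0.  -1.3] 889.31384
```

View pics/c9.png

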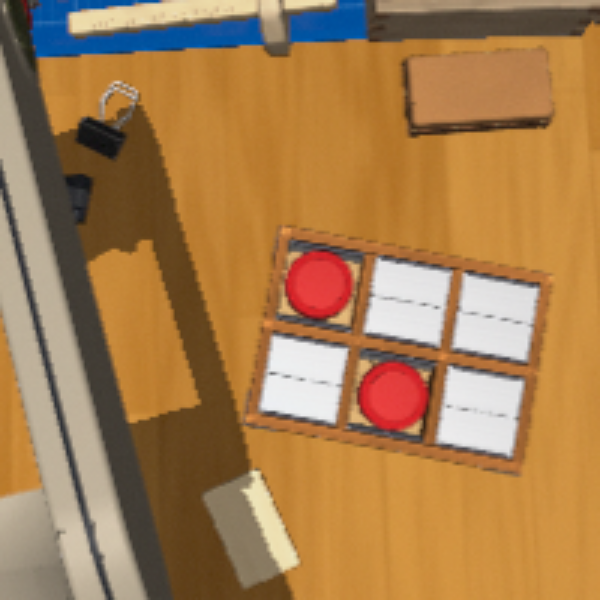

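Both tins sit flat and within 1.5 mm of their pocket centres, at (346,244) and (371,282). The bystanders are unmoved and the arm is clear.

```bash
python3 -c "
from bench import hand_in
print(hand_in())"
```

```text
the job is handed in; nothing more can be done
None
```

The job is handed in: the two red tins are on the floors of the empty pockets (1 and 5), within about 1.5 mm of centre in the last picture, with the sanding block, offcut and clip unmoved; the arm clock read about 26 s, and no verdict was returned.

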